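Fill the tube rack and shim it tight in its carrier

TASK

Stand the loose specimen tube fully down in the empty pocket of the tube rack, leaving the rack where it is, and let go of it. One spacer already stands in the gap between the rack and the steel stop: take more from the holder, one at a time, and stand them upright beside it until there is no longer room for another, leaving the spare ones in the holder. Finally push the rack with the fingertips on its upright fin against the spacers until the gap closes with no play, and finish still pushing, holding the stack tight with a light steady push of about 10 N; leave the bottle, the tape roll and the carton alone.

Things in the scene. Friction and masses are not known exactly. Their poses are not given: they have to be found in the camera images.
- carrier: Fixed aluminium transport carrier: floor plate 90 (x) x 260 (y) x 10 mm with two rails along its y, 20 mm high above the plate, 54 mm apart inside. Origin: centre of its underside, on the bench; y runs along the channel, from the stop end (-y) to the fin end (+y), z up. The channel floor is at z = 10 mm.
- rack: White plastic tube rack, slides along the carrier's y only (friction about 2.5 N). Origin on the channel floor, mid-width; axes as the carrier's. Block 50 mm wide (x), y = -75 (flat face towards the stop) to +90 mm, 45 mm high. Starts fully back at carrier y = +30 mm, can move 60 mm to -y. Two fixed blue-capped tubes at y = -55 and +35 mm, tops at 96 mm, caps 30 mm in diameter.
- fin (a point): Centre of the outer (+y) face of the rack's upright fin, at rack y = +90 mm, 64 mm above the rack's origin. The fin is 40 mm wide (x), 10 mm thick (y) and rises from the block's top (45 mm) to 85 mm above the rack's origin; below it the block's end face is flush with it. Free for pushing towards -y from outside.
- pocket (a point): Centre of the mouth of the rack's empty round pocket, at rack y = -10 mm between the two tubes, 45 mm above the rack's origin. Bore 29 mm, 39 mm deep, 2 mm chamfer; a seated tube stands on its floor 6 mm above the rack's origin, its top 96 mm above the rack's origin.
- stop: Fixed steel end stop, 50 (x) x 16 (y) x 55 mm high. Origin: centre of its underside, on the channel floor; axes as the carrier's. Its face towards the rack is at y = +8 mm. The gap from it to the rack's face is 37 to 54 mm at the start, different each time: two or three 14 mm spacers go in, counting the one already there. Up to 20 mm of slack may be left for the final push.
- tube: Loose clear specimen tube with blue screw cap, standing on the bench, 90 mm tall, body 26 mm in diameter with a tapered foot, cap 30 mm in diameter and 14 mm high at the top, 40 g. Origin: centre of its underside, z up.
- spacer1: Loose white plastic spacer plate, same as the other three (50 x 14 x 85 mm), already standing upright in the carrier's channel, 0.5 to 2.5 mm from the stop's face. It stays there. Origin: centre of its underside, on the channel floor; x across the channel.
- spacer2: Loose white plastic spacer plate, standing upright in the holder: 50 mm wide (x), 14 mm thick (y), 85 mm tall, foot stepped in by 2 mm all round over its lowest 5 mm, about 60 g. Origin: centre of its underside, z up. All are alike.
- spacer3: Loose white plastic spacer plate, standing upright in the holder: 50 mm wide (x), 14 mm thick (y), 85 mm tall, foot stepped in by 2 mm all round over its lowest 5 mm, about 60 g. Origin: centre of its underside, z up. All are alike.
- spacer4: Loose white plastic spacer plate, standing upright in the holder: 50 mm wide (x), 14 mm thick (y), 85 mm tall, foot stepped in by 2 mm all round over its lowest 5 mm, about 60 g. Origin: centre of its underside, z up. All are alike.
- holder: Fixed grey spacer holder, 65 (x) x 132 (y) x 34 mm high, with four slots 53 x 16 mm, at y = -48 (empty), -16, +16, +48 mm, floors 8 mm above its underside. Origin: centre of its underside; x is along the slots. The spacers stand 59 mm out of it.
- bottle: Bystander: closed bottle 60 mm in diameter, 150 mm tall, standing on the bench. Origin: centre of its underside. Leave alone.
- tape_roll: Bystander: grey ring 90 mm in diameter, 25 mm high, lying flat. Origin: centre of its underside. Leave alone.
- carton: Bystander: closed cardboard carton 90 x 130 x 60 mm high. Origin: centre of its underside. Leave alone.
Mind the look-alikes: they are no part of the job. Leave any orange or yellow look-alike of the spacer3 alone. Of the things that look like the tube, the smaller one is meant.

How it is judged (in metres and radians):
On the way, in this order (a step that is already met when the one before it is completed fails the run):
1. the tube stands fully down in the empty pocket, let go, the rack still back (within 20 mm) (z of tube in the frame of rack below 0.011 m and horizontal distance between tube and pocket below 0.005 m and angle between tube's own z axis and vertical below 0.12 rad and contact force between the fingers and tube below 0.2 N and y of rack in the frame of carrier above 0.01 m), for 0.2 s.
2. a spacer from the holder stands upright in the gap, let go ((((x of spacer2 in the frame of stop between -0.006 and 0.006 m and y of spacer2 in the frame of stop between 0.008 and 0.075 m and z of spacer2 in the frame of stop below 0.005 m and angle between spacer2's own z axis and vertical below 0.1 rad) and contact force between the fingers and spacer2 below 0.2 N) or ((x of spacer3 in the frame of stop between -0.006 and 0.006 m and y of spacer3 in the frame of stop between 0.008 and 0.075 m and z of spacer3 in the frame of stop below 0.005 m and angle between spacer3's own z axis and vertical below 0.1 rad) and contact force between the fingers and spacer3 below 0.2 N) or ((x of spacer4 in the frame of stop between -0.006 and 0.006 m and y of spacer4 in the frame of stop between 0.008 and 0.075 m and z of spacer4 in the frame of stop below 0.005 m and angle between spacer4's own z axis and vertical below 0.1 rad) and contact force between the fingers and spacer4 below 0.2 N))), for 0.2 s.
At the end, for the whole second after the job is handed in: Tube on the pocket floor (5 mm), upright. Fingers push the rack with 4-40 N; rack on spacer and spacer on stop over 3 N. Rack at rest, under 20 mm from its start. Each spacer upright (0.1 rad) on the channel floor in the gap, or still in its slot (10 mm). Robot touches no spacer nor the tube (all of step 1 and (contact force between stop and spacer1 above 3 N or contact force between stop and spacer2 above 3 N or contact force between stop and spacer3 above 3 N or contact force between stop and spacer4 above 3 N) and (contact force between rack and spacer1 above 3 N or contact force between rack and spacer2 above 3 N or contact force between rack and spacer3 above 3 N or contact force between rack and spacer4 above 3 N) and contact force between the fingers and rack between 4 and 40 N and linear speed of rack below 0.01 m/s and contact force between each of the arm, the fingers and spacer1 below 0.2 N and contact force between each of the arm, the fingers and spacer2 below 0.2 N and contact force between each of the arm, the fingers and spacer3 below 0.2 N and contact force between each of the arm, the fingers and spacer4 below 0.2 N and ((x of spacer2 in the frame of stop between -0.006 and 0.006 m and y of spacer2 in the frame of stop between 0.008 and 0.075 m and z of spacer2 in the frame of stop below 0.005 m and angle between spacer2's own z axis and vertical below 0.1 rad) or (distance of spacer2 from where it was at the start of the episode below 0.01 m and angle between spacer2's own z axis and vertical below 0.15 rad)) and ((x of spacer3 in the frame of stop between -0.006 and 0.006 m and y of spacer3 in the frame of stop between 0.008 and 0.075 m and z of spacer3 in the frame of stop below 0.005 m and angle between spacer3's own z axis and vertical below 0.1 rad) or (distance of spacer3 from where it was at the start of the episode below 0.01 m and angle between spacer3's own z axis and vertical below 0.15 rad)) and ((x of spacer4 in the frame of stop between -0.006 and 0.006 m and y of spacer4 in the frame of stop between 0.008 and 0.075 m and z of spacer4 in the frame of stop below 0.005 m and angle between spacer4's own z axis and vertical below 0.1 rad) or (distance of spacer4 from where it was at the start of the episode below 0.01 m and angle between spacer4's own z axis and vertical below 0.15 rad)) and x of spacer1 in the frame of stop between -0.006 and 0.006 m and y of spacer1 in the frame of stop between 0.008 and 0.075 m and z of spacer1 in the frame of stop below 0.005 m and angle between spacer1's own z axis and vertical below 0.1 rad); the arm keeps its last pose, push and grip.
It fails at once if a bystander (bottle, tape roll, carton) is moved by more than 25 mm (distance of any of bottle, tape_roll, carton from where it was at the start of the episode above 0.025 m).
It also fails if it takes over 72 s, if anything falls off the work surface, if the arm or the gripper's body presses on something with over 40 N, if the wrist force passes 120 N, or if a joint passes its speed limit or range.

ROBOT

A 6-joint arm with a two-finger parallel gripper is mounted at the origin on the work surface. World frame = base frame: x ahead of the robot, y to its left, z up, the work surface at z = 0. Lengths are in mm, angles in rad, forces in N, time in s.
With the tool pointing down it reaches from about 325 to 775 mm from the base axis. Payload 5.5 kg.
Tool frame: the origin (TCP) lies midway between the tips of the shut fingers; the grasp point (between the pads) lies r.grip_point_offset behind it (r.grip_point_offset is the distance from the TCP to the grasp point, in mm); x points along the fingers, z is the direction in which the jaws open and shut, and the axes are right-handed (so a half turn about x gives the same grasp; the last joint's range is limited). The gripper opens to 88 mm and grips with 3 to 60 N. Pads are 20 mm wide; open, the fingers measure 115 mm over their backs; the gripper's body (75 mm by 178 mm) begins 61 mm behind the grasp point.
Start: joints at [-1.389, 0.091, 1.231, -0, 1.82, -0.057], TCP at [141.921, -582.988, 222.631] pointing down, gripper open.
Joint ranges: [-2.87, 2.87], [-0.86, 2.18], [0.17, 2.46], [-1.51, 4.65], [0.06, 2.69], [-2.65, 2.65]. Speed limits (rad/s): [2.57, 2.57, 3.01, 3.14, 3.14, 3.14].

INTERFACE

Orientations are given as a unit quaternion [x, y, z, w].
In Python, from station import r gives the robot as it stands.
- The arm moves only by the shell command python3 -m handwheel 'ROWS' [OPENING]. ROWS is a JSON object of lists of equal length, an entry for each row: "delta_pos": the shift along the tool's x, y, z in mm, a list of three; "angular": the turn, a rotation vector about the tool's x, y, z in rad, a list of three. In form: {"delta_pos": [[x, y, z], ...], "angular": [[rx, ry, rz], ...]}. A call has 1 to 5 rows; each row is the pose to reach, as a shift and turn from the pose measured when the call began, along the tool's axes at that moment; what a row does not reach only later rows make up. A row lasts 1/12 s, in which the tool goes at most 41.7 mm and 7.16 degrees, less where a joint would pass 70% of its speed; a pose out of reach is approached as far as the arm can. A call with a gripper value outside its range is refused whole. OPENING is the opening, from -1 (shut) to 1 (fully open), set as the call begins (- or left out, the last holds). The fingers move at their own pace and stop on an object; the grip force is fixed at half the most. Time passes only in rows, so rows that repeat a pose let the fingers close. It gives the time, the measured TCP pose, the force and the opening at its end, in the units of the state.
- r.read_state(): the state, without advancing time (a new reading comes with each control period).
- r.capture(name): name is "scene" or "top" or "wrist"; returns a dict with "pixels" (384x512x3 uint8, red, green, blue), "fov_y" (degrees; the focal length in pixels is half the picture's height over the tangent of half this angle, whatever the lens; pixels are square), "cx", "cy" (the principal point, pixels), "D" ([k1, k2, p1, p2, k3] as OpenCV has them; the pictures are not rectified), "R" (3x3) and "t" (3): a world point X has camera coordinates R X + t. Camera axes: x right, y down, z forward; pixel columns grow to the right and rows downward; lengths in mm; the calibration is good to about 2 mm. A picture is of the moment at which its call begins. There is no depth.
- r.job_done(): hands the job in, once; it reports no verdict.
Trained networks look in a picture, given as the dict that the camera call returned (one of the last four; its "shot" number tells which), for a name from the list of things; names that differ only in an ending like _2 or _b are one class to them, and where a whole thing is asked for, a point or a joint stands for the part that bears it (a point fixed in the world has none). Each returns a list of dicts, best first, with "confidence" (0 to 1); they miss things now and then, are a little off and sometimes report something else, mostly with a low value. They report only what shows in the picture. A call takes as long as a camera call. They do not tell look-alikes from the thing itself.
- r.find_in(picture, target): "xyz" ([x, y, z] in mm, in world coordinates, good to about 4 mm: the middle of the surface that is visible of it).
The state is a dict: "clock": time; "joint_positions": joint angles; "joint_vel": joint speeds; "tau": joint torques, N m; "tcp_pos": TCP position; "ee_rot": TCP orientation; "wrist_force": force on the tool from outside, world axes, zero at the start; "wrist_torque": the same for the moment, N m; "width": opening from 0.0 (shut) to 1.0 (fully open).
Only numpy, scipy, OpenCV 4.12 (cv2) and the standard library are available. Lean on these libraries where they do the work, as an engineer would, in place of code of your own. Each camera call takes 0.05 s, during which the arm holds its last target.

## Working session

There is one attempt and no reset: what is moved stays moved. The work goes in short steps, Python scripts to look and compute and a shell command to move; the robot and the scene stay as the last step left them, time stands still between calls to the robot, and variables do not carry over. Pictures are saved under pics/ and viewed, and the job is handed in when it is done.

```bash
ls; mkdir -p pics
python3 - <<'E'
from station import r
import cv2
print(r.read_state()); print(r.grip_point_offset)
for n in ("scene","top"):
    p=r.capture(n); cv2.imwrite(f"pics/{n}0.png",p["pixels"][:,:,::-1])
    print(n,p["fov_y"],p["cx"],p["cy"],p["D"],p["R"],p["t"])
    for t in ["carrier","rack","fin","pocket","stop","tube","spacer1","holder","bottle","tape_roll","carton"]:
        print(t,[( [round(v) for v in d["xyz"]],round(d["confidence"],2)) for d in r.find_in(p,t)])
E
```

```text
pics
{'clock': 0.0, 'joint_positions': array([-1.38871895e+00,  9.18599867e-02,  1.23186218e+00,  1.97719933e-05,
        1.81983664e+00, -5.67005907e-02]), 'joint_vel': array([-0.00095132,  0.0007666 ,  0.00131018,  0.00129872, -0.00069415,
       -0.00102743]), 'tau': array([-1.48597474e-04, -4.46445501e+01, -4.06443000e+01,  6.98343990e-02,
        2.90608860e-02, -1.44412920e-04]), 'tcp_pos': array([ 141.85843447, -582.67533094,  221.51961839]), 'ee_rot': array([ 0.43735132,  0.55651126, -0.43642159,  0.55547749]), 'wrist_force': array([-1.0737009 ,  0.91065322, -0.07123994]), 'wrist_torque': array([0.06171537, 0.00875277, 0.03365253]), 'width': 0.9997203219317168}
18.700000000000003
scene 43.71829805528415 247.37098598783365 189.23236238269436 [-0.03604942  0.          0.          0.          0.        ] [[ 5.01829658e-01  8.64966405e-01 -3.37055309e-04]
 [ 4.76893424e-01 -2.77005470e-01 -8.34170625e-01]
 [-7.21622933e-01  4.18450820e-01 -5.51506350e-01]] [-318.29390123 -200.43567601 1714.49847608]
carrier [([608, 195, 36], 0.96)]
rack [([603, 229, 50], 0.77)]
fin [([600, 226, 5
[... 676 characters left out ...]
8e-01 -3.43450487e-03 -9.78106394e-01]] [  43.28092001  602.86863285 1022.54159364]
carrier [([582, 196, 29], 0.81)]
rack [([586, 232, 56], 0.63)]
fin [([587, 229, 58], 0.58)]
pocket [([584, 231, 55], 0.57)]
stop [([582, 94, 64], 0.6), ([584, 231, 53], 0.46)]
tube [([398, -136, 118], 0.93), ([452, -79, 86], 0.73)]
spacer1 [([440, -309, 73], 0.8), ([548, -298, 86], 0.79), ([556, -151, 86], 0.63), ([533, -237, 87], 0.6), ([540, -266, 84], 0.58), ([456, -78, 88], 0.55), ([574, 110, 98], 0.52)]
holder [([543, -291, 36], 0.95), ([586, 198, 30], 0.49)]
bottle [([743, -58, 98], 0.86)]
tape_roll [([758, -195, 22], 0.63), ([754, 129, 56], 0.52)]
carton [([753, 128, 56], 0.9), ([531, -236, 84], 0.57)]
```

View pics/scene0.png

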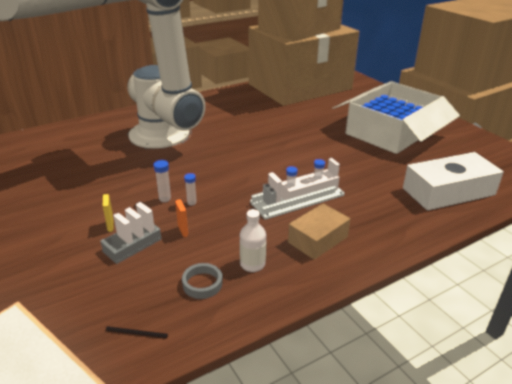

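View pics/top0.png

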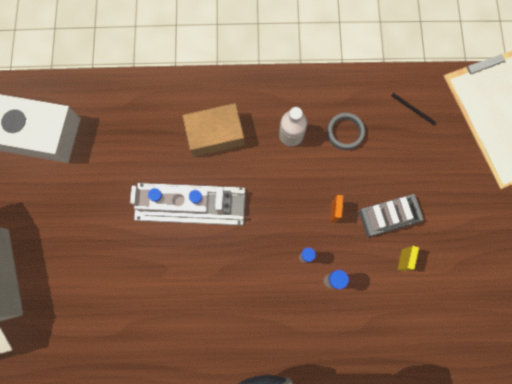

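```bash
cat > h.py <<'E'
import numpy as np, cv2
from scipy.spatial.transform import Rotation as Ro
from station import r
def K(p):
    f=192/np.tan(np.radians(p["fov_y"])/2); return np.array([[f,0,p["cx"]],[0,f,p["cy"]],[0,0,1]])
def pz(p,uv,z):
    uv=np.array(uv,float).reshape(-1,1,2)
    n=cv2.undistortPoints(uv,K(p),np.array(p["D"])).reshape(-1,2)
    d=np.c_[n,np.ones(len(n))]@np.array(p["R"]); c=-np.array(p["R"]).T@np.array(p["t"])
    return c+d*((z-c[2])/d[:,2])[:,None]
def proj(p,X):
    X=np.array(X,float).reshape(-1,3)
    rv=cv2.Rodrigues(np.array(p["R"]))[0]
    return cv2.projectPoints(X,rv,np.array(p["t"],float),K(p),np.array(p["D"],float))[0].reshape(-1,2)
def crop(p,box,s,name):
    x0,y0,x1,y1=box
    cv2.imwrite("pics/"+name,cv2.resize(p["pixels"][y0:y1,x0:x1,::-1],None,fx=s,fy=s,interpolation=cv2.INTER_CUBIC))
def box3(c,yaw,sx,sy,z0,z1):
    pts=np.array([[a*sx/2,b*sy/2,0] for a,b in((-1,-1),(1,-1),(1,1),(-1,1))])
    R=Ro.from_euler('z',yaw).as_matrix(); q=pts@R.T+np.array([c[0],c[1],0])
    return q+[0,0,z0],q+[0,0,z1]
def st():
    s=r.read_state(); R=Ro.from_quat(s["ee_rot"]).as_matrix()
    return s,R
def delta(pos=None,R=None):
    """shift in tool axes, and rotvec for target"""
    s,R0=st()
    d=np.zeros(3) if pos is None else R0.T@(np.array(pos)-s["tcp_pos"])
    w=np.zeros(3) if R is None else Ro.from_matrix(R0.T@R).as_rotvec()
    return d,w
def down(jaw):
    """tool x down, tool z (jaw) at world azimuth jaw; pick nearest symmetric"""
    s,R0=st(); best=None
    for j in (jaw,jaw+np.pi):
        x=np.array([0,0,-1.]); z=np.array([np.cos(j),np.sin(j),0]); y=np.cross(z,x)
        R=np.c_[x,y,z]; a=np.linalg.norm(Ro.from_matrix(R0.T@R).as_rotvec())
        if best is None or a<best[0]: best=(a,R)
    return best[1]
E
python3 - <<'E'
from h import *
p=r.capture("top"); 
crop(p,(120,170,260,240),5.5,"topcar.png")
crop(p,(290,180,440,300),5,"tophold.png")
w=r.capture("wrist"); crop(w,(0,0,512,384),1,"w0.png")
s,R=st(); print(R.round(3)); c=-np.array(w["R"]).T@w["t"]; print(c, (R.T@(c-s["tcp_pos"])).round(1),(np.array(w["R"])@R).round(3), w["fov_y"])
E
```

```text
[[-0.     0.972  0.237]
 [ 0.     0.237 -0.972]
 [-1.    -0.    -0.   ]]
[ 211.8306795  -566.66022605  384.06792075] [-161.4   71.8    0.7] [[-0.    -0.     1.   ]
 [-0.259 -0.966 -0.   ]
 [ 0.966 -0.259  0.   ]] 63.627142933929
```

View pics/topcar.png

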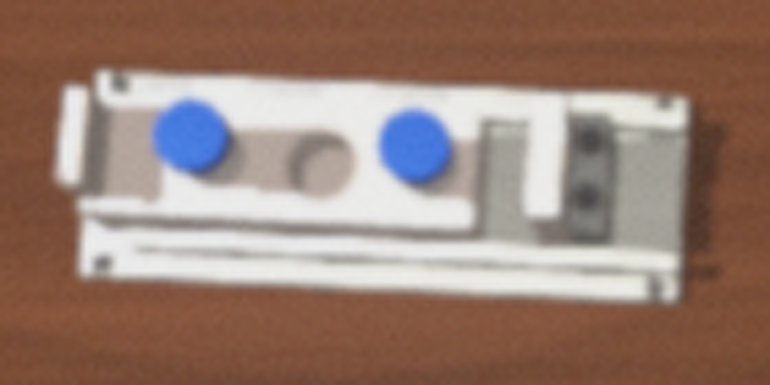

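View pics/tophold.png

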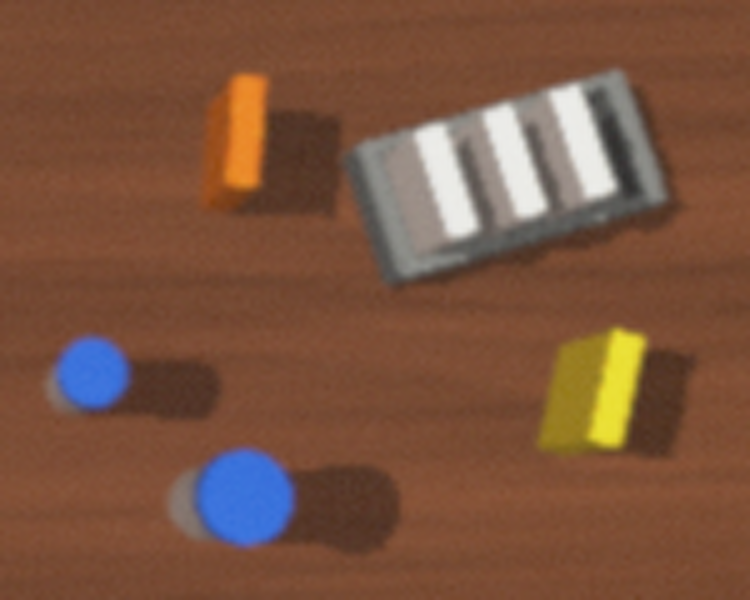

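View pics/w0.png

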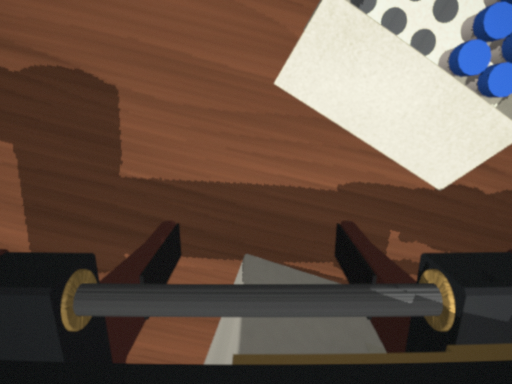

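Run:
```python
from h import *
p=r.capture("top")
def f(u,s,x0,y0): u=np.array(u,float); return (u+.5)/s-.5+[x0,y0]
c=lambda u,z: pz(p,f(u,5.5,120,170),z).round(1)
h=lambda u,z: pz(p,f(u,5,290,180),z).round(1)
print("plate corners z10",c([[80,276],[680,302],[690,97],[97,70]],10))
print("caps z106",c([[191,136],[415,147]],106))
print("pocket z55",c([[323,165]],55))
print("fin top z95",c([[65,86],[88,88],[78,186],[56,183]],95))
print("spacer1 top z95",c([[530,97],[565,97],[560,218],[525,216]],95))
print("stop top z65",c([[570,240],[612,242],[612,118]],65))
print("rack face z55",c([[478,228]],55))
print("tube z90",h([93,373],90))
print("spacers z93",h([[432,182],[518,162],[584,142]],93))
for q in ([[414,130],[442,122],[479,232],[448,241]],[[484,110],[512,101],[548,210],[518,218]],[[550,92],[578,83],[615,190],[586,198]]): 
    a=h(q,93); print(a.mean(0),np.degrees(np.arctan2(*(a[0]-a[3])[:2][::-1])),np.degrees(np.arctan2(*(a[1]-a[2])[:2][::-1])))
print("holder z34",h([[346,155],[625,70],[668,200],[395,285]],34))
print("big tube", h([245,497],110), "yellow",h([620,390],85),"or",h([248,130],85))
```

```text
plate corners z10 [[550.2 322.7  10. ]
 [533.9  63.   10. ]
 [624.2  57.4  10. ]
 [641.7 318.3  10. ]]
caps z106 [[591.1 255.2 106. ]
 [584.8 165.5 106. ]]
pocket z55 [[588.2 210.5  55. ]]
fin top z95 [[615.1 309.5  95. ]
 [614.1 300.1  95. ]
 [573.7 302.8  95. ]
 [575.1 311.8  95. ]]
spacer1 top z95 [[606.7 120.4  95. ]
 [606.5 106.2  95. ]
 [556.8 108.5  95. ]
 [557.9 122.5  95. ]]
stop top z65 [[552.8 106.6  65. ]
 [551.6  89.3  65. ]
 [603.8  88.8  65. ]]
rack face z55 [[560.2 145.5  55. ]]
tube z90 [[454.7 -79.2  90. ]]
spacers z93 [[ 535.1 -232.2   93. ]
 [ 543.2 -271.1   93. ]
 [ 551.6 -301.3   93. ]]
[ 535.4   -238.325   93.   ] 13.028290475675675 14.498296189357255
[ 544.35  -270.075   93.   ] 13.201087175705547 13.816825566840292
[ 552.25  -300.575   93.   ] 14.176880837696359 14.341595991032381
holder z34 [[ 557.7 -208.    34. ]
 [ 595.5 -343.    34. ]
 [ 533.2 -357.7   34. ]
 [ 496.3 -226.9   34. ]]
big tube [[ 399.8 -139.1  110. ]] yellow [[ 442.5 -310.6   85. ]] or [[ 561.5 -153.5   85. ]]
```

```bash
cat > go.py <<'E'
import sys
from h import *
x,y,z,a=map(float,sys.argv[1:5])
d,w=delta([x,y,z],down(np.radians(a))); s,_=st()
print("d",d.round(1),"w",w.round(3),"F",s["wrist_force"].round(1),"clk",round(s["clock"],2),"wid",round(s["width"],3))
E
python3 go.py 455 -79 200 -3.8
```

```text
d [  22.6  423.4 -415.6] w [-1.266 -0.    -0.   ] F [ 0.5 -0.5  0.2] clk 1.35 wid 0.995
```

```bash
python3 -m handwheel '{"delta_pos": [[22,423,-415],[22,423,-415],[22,423,-415],[22,423,-415],[22,423,-415]], "angular": [[-1.266,0,0],[-1.266,0,0],[-1.266,0,0],[-1.266,0,0],[-1.266,0,0]]}' 1; python3 go.py 455 -79 200 -3.8
```

```text
clock: 1.77
tcp_pos: [252.4, -404.5, 214.8]
ee_rot: [0.243, 0.664, -0.243, 0.664]
wrist_force: [0.2, -0.0, 0.6]
width: 1.0
d [ 14.8 379.4 -55.3] w [-0.635  0.     0.   ] F [ 0.2 -0.   0.6] clk 1.77 wid 1.0
```

```bash
python3 -m handwheel '{"delta_pos": [[15,379,-55],[15,379,-55],[15,379,-55],[15,379,-55],[15,379,-55]], "angular": [[-0.635,0,0],[-0.635,0,0],[-0.635,0,0],[-0.635,0,0],[-0.635,0,0]]}' ; python3 go.py 455 -79 200 -3.8
```

```text
clock: 2.18
tcp_pos: [362.3, -227.6, 207.0]
ee_rot: [0.027, 0.706, -0.027, 0.707]
wrist_force: [0.1, -0.8, 0.4]
width: 1.0
d [  7.  155.2  81.1] w [-0.01   0.001  0.001] F [ 0.1 -0.8  0.4] clk 2.18 wid 1.0
```

```bash
python3 -m handwheel '{"delta_pos": [[7,155,81],[7,155,81],[7,155,81],[7,155,81],[7,155,81]], "angular": [[-0.01,0,0],[-0.01,0,0],[-0.01,0,0],[-0.01,0,0],[-0.01,0,0]]}' ; python3 go.py 455 -79 200 -3.8
python3 - <<'E'
from h import *
w=r.capture("wrist"); crop(w,(0,0,512,384),1.5,"w1.png")
for z in (0,90): print(proj(w,[455,-79,z]))
print(r.find_in(w,"tube"))
E
```

```text
clock: 2.6
tcp_pos: [456.6, -74.5, 199.6]
ee_rot: [0.022, 0.706, -0.021, 0.707]
wrist_force: [-0.2, -0.1, -0.1]
width: 1.004
d [-0.4 -4.6 -1.3] w [ 0.005  0.002 -0.001] F [-0.2 -0.1 -0.1] clk 2.6 wid 1.004
[[254.93021809 175.13999074]]
[[254.38333799 195.26337857]]
[{'xyz': [457.5, -74.3, 87.3], 'confidence': 0.94}, {'xyz': [404.4, -127.6, 117.3], 'confidence': 0.59}, {'xyz': [726.6, -158.6, 14.3], 'confidence': 0.49}]
```

View pics/w1.png

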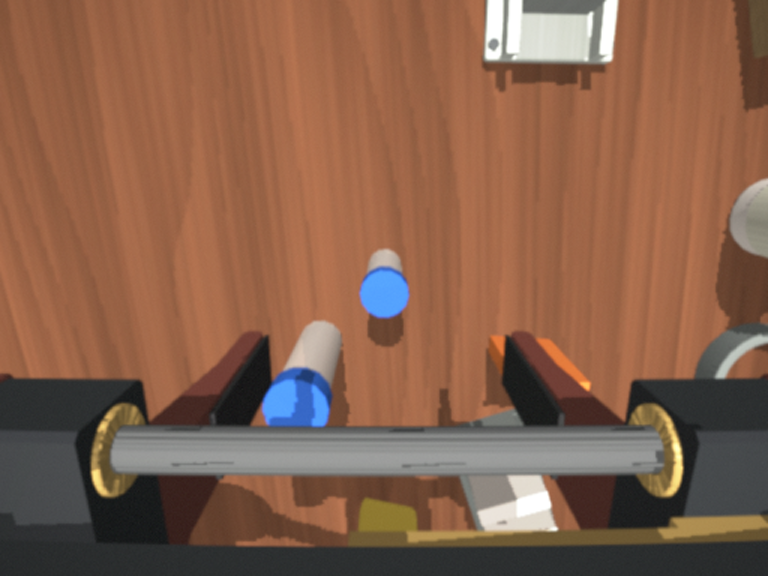

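```bash
python3 - <<'E'
from h import *
w=r.capture("wrist")
m=cv2.inRange(cv2.cvtColor(w["pixels"],cv2.COLOR_RGB2HSV),(100,150,150),(125,255,255))
n,l,s,c=cv2.connectedComponentsWithStats(m)
for i in range(1,n):
    if s[i][4]>100: print(s[i],c[i],pz(w,c[i],90))
print(proj(w,r.read_state()["tcp_pos"]))
E
python3 go.py 456 -76 64 -3.8
```

```text
[242 175  31  33 804] [257.09701493 191.1641791 ] [[456.35844888 -78.50440327  90.        ]]
[ 176  243   45   41 1452] [198.66804408 264.70592287] [[ 395.1653231  -148.65444801   90.        ]]
[[254.43436689 241.71298075]]
d [135.8   3.2   0.9] w [0.002 0.001 0.001] F [ 0.4 -0.7 -0. ] clk 2.75 wid 0.998
```

```bash
python3 go.py 456 -79 65 -3.8; python3 -m handwheel '{"delta_pos": [[40,0,1],[80,0,1],[120,0,1],[134,0,1],[134,0,1]], "angular": [[0,0,0],[0,0,0],[0,0,0],[0,0,0],[0,0,0]]}' ; python3 go.py 456 -79 65 -3.8
```

```text
d [134.8   0.2   1.1] w [0.002 0.001 0.001] F [ 0.4 -0.7 -0. ] clk 2.75 wid 0.998
clock: 3.17
tcp_pos: [452.3, -80.4, 61.0]
ee_rot: [0.023, 0.709, -0.024, 0.704]
wrist_force: [-0.3, -0.4, -0.2]
width: 1.002
d [-4.   1.7  3.5] w [-0.    -0.008  0.001] F [-0.3 -0.4 -0.2] clk 3.17 wid 1.002
```

```bash
python3 -m handwheel '{"delta_pos": [[-2,1.5,3.5],[-2,1.5,3.5]], "angular": [[0,-0.006,0],[0,-0.006,0]]}' ; python3 go.py 456 -79 64 -3.8
```

```text
clock: 3.33
tcp_pos: [456.5, -80.5, 64.7]
ee_rot: [0.024, 0.707, -0.025, 0.707]
wrist_force: [-0.2, 0.6, 0.6]
width: 0.994
d [ 0.7  1.5 -0.6] w [-0.002  0.     0.001] F [-0.2  0.6  0.6] clk 3.33 wid 0.994
```

```bash
python3 -m handwheel '{"delta_pos": [[0,1.5,0],[0,1.5,0],[0,1.5,0],[0,1.5,0],[0,1.5,0]], "angular": [[0,0,0],[0,0,0],[0,0,0],[0,0,0],[0,0,0]]}' -1; python3 -m handwheel '{"delta_pos": [[0,0,0],[0,0,0],[0,0,0],[0,0,0]], "angular": [[0,0,0],[0,0,0],[0,0,0],[0,0,0]]}'; python3 go.py 456 -79 190 -3.8
```

```text
clock: 3.75
tcp_pos: [456.9, -79.0, 65.2]
ee_rot: [0.024, 0.706, -0.025, 0.707]
wrist_force: [0.2, 0.6, -1.1]
width: 0.659
clock: 4.08
tcp_pos: [456.8, -78.9, 65.1]
ee_rot: [0.024, 0.706, -0.025, 0.707]
wrist_force: [-0.3, 0.1, -0.0]
width: 0.355
d [-124.9   -0.3   -0.7] w [-0.002  0.001  0.001] F [-0.3  0.1 -0. ] clk 4.08 wid 0.355
```

```bash
python3 -m handwheel '{"delta_pos": [[0,0,0],[0,0,0],[-10,0,0],[-40,0,0],[-60,0,0]], "angular": [[0,0,0],[0,0,0],[0,0,0],[0,0,0],[0,0,0]]}' -1;  python3 go.py 588 210 190 -3.8
```

```text
clock: 4.5
tcp_pos: [456.6, -78.8, 127.0]
ee_rot: [0.024, 0.706, -0.025, 0.707]
wrist_force: [0.1, -0.3, -0.2]
width: 0.33
d [-63.3 297.  111.4] w [-0.002  0.001  0.001] F [ 0.1 -0.3 -0.2] clk 4.5 wid 0.33
```

```bash
python3 -m handwheel '{"delta_pos": [[-38,10,5],[-73,30,20],[-73,70,35],[-73,110,45],[-73,150,56]], "angular": [[0,0,0],[0,0,0],[0,0,0],[0,0,0],[0,0,0]]}';  python3 go.py 588 210 200 -3.8
```

```text
clock: 4.92
tcp_pos: [523.1, 67.4, 201.8]
ee_rot: [0.024, 0.705, -0.025, 0.708]
wrist_force: [0.1, -0.4, 0.2]
width: 0.335
d [  1.9 146.8  54.7] w [-0.003  0.004  0.001] F [ 0.1 -0.4  0.2] clk 4.92 wid 0.335
```

```bash
python3 -m handwheel '{"delta_pos": [[2,20,50],[2,20,54],[2,20,54],[2,20,54]], "angular": [[0,0,0],[0,0,0],[0,0,0],[0,0,0]]}'
python3 - <<'E'
from h import *
w=r.capture("wrist"); crop(w,(0,0,512,384),1.5,"w2.png")
print(-np.array(w["R"]).T@w["t"])
E
```

```text
clock: 5.25
tcp_pos: [578.4, 83.8, 199.7]
ee_rot: [0.024, 0.706, -0.025, 0.707]
wrist_force: [0.1, -0.3, -0.4]
width: 0.334
[584.09146856 154.23522415 361.01277984]
```

View pics/w2.png

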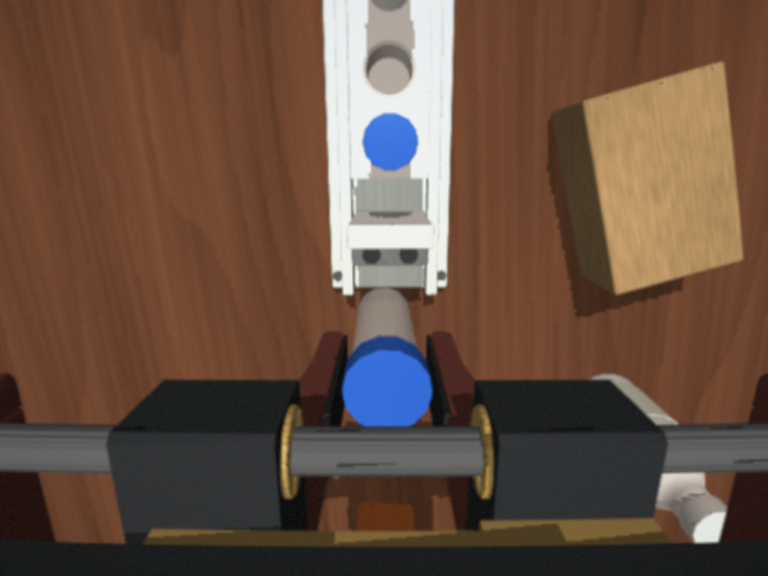

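Run:
```python
from h import *
w=r.capture("wrist"); crop(w,(205,20,320,205),4,"w2z.png"); np.savez("w2.npz",**{k:w[k] for k in("fov_y","cx","cy","D","R","t","pixels")})
```

```text
(no output)
```

View pics/w2z.png

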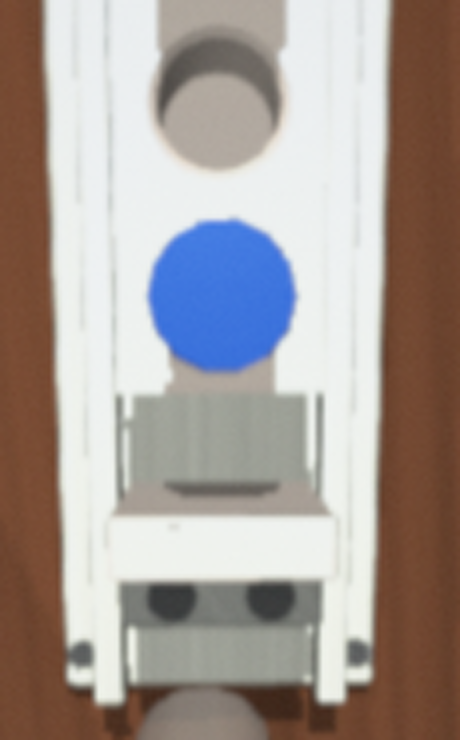

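Run:
```python
from h import *
w=dict(np.load("w2.npz"))
g=lambda u,z: pz(w,(np.array(u,float)+.5)/4-.5+[205,20],z).round(1)
ey=np.array([.066,.998,0])
for n,u,z in (("rackface",[220,393],55),("sp1 +y",[221,516],95),("sp1 -y",[221,580],95),("stop -y",[221,627],65),("plate end",[221,684],10),("pocket",[218.5,99],55),("cap",[222.5,295],106),("spL",[109,548],95),("spR",[336,548],95),("plate L",[66,684],10),("plate R",[372,684],10)):
    a=g(u,z)[0]; print(n,a,round(a@ey,1))
```

```text
rackface [586.3 145.6  55. ] 184.0
sp1 +y [584.4 120.9  95. ] 159.2
sp1 -y [583.4 107.   95. ] 145.3
stop -y [582.6  90.2  65. ] 128.5
plate end [581.3  61.3  10. ] 99.5
pocket [590.4 211.2  55. ] 249.7
cap [587.6 165.8 106. ] 204.3
spL [559.7 115.7  95. ] 152.4
spR [608.7 112.3  95. ] 152.2
plate L [535.9  64.6  10. ] 99.8
plate R [625.6  58.2  10. ] 99.4
```

```bash
python3 - <<'E'
from h import *
w=dict(np.load("w2.npz"))
m=cv2.inRange(cv2.cvtColor(w["pixels"],cv2.COLOR_RGB2HSV),(100,150,150),(125,255,255))
n,l,s,c=cv2.connectedComponentsWithStats(m)
S=r.read_state()["tcp_pos"]; print(S)
for i in range(1,n):
    if s[i][4]>100: print(s[i],c[i],pz(w,c[i],S[2]+25))
print(pz(w,[387.5/1.5,383/1.5],S[2]+25))
# foot far edge
print(pz(w,[385/1.5,290/1.5],S[2]-65))
E
python3 go.py 589 211 200 -3.8
```

```text
[577.82426451  83.06578157 200.59103992]
[243  76  35  36 998] [259.98496994  93.47795591] [[585.62029123 160.11271713 225.59103992]]
[ 229  233   59   51 2464] [257.70819805 259.00324675] [[579.34596524  83.96194547 225.59103992]]
[[579.78238124  85.88674812 225.59103992]]
[[579.54912963  92.40890365 135.59103992]]
d [  0.5 128.4   2.2] w [-0.004  0.004  0.001] F [-0.2 -0.2 -0.3] clk 5.35 wid 0.333
```

```bash
python3 go.py 588.4 210.4 200 -3.8; python3 -m handwheel '{"delta_pos": [[0,40,1.5],[0,80,1.5],[0,118,1.5],[0,128,1.5],[0,128,1.5]], "angular": [[-0.004,0.004,0],[-0.004,0.004,0],[-0.004,0.004,0],[-0.004,0.004,0],[-0.004,0.004,0]]}'; python3 -m handwheel '{"delta_pos": [[0,0,0]], "angular": [[0,0,0]]}';python3 go.py 588.4 210.4 135 -3.8
```

```text
d [  0.5 127.8   1.6] w [-0.004  0.004  0.001] F [-0.2 -0.2 -0.3] clk 5.35 wid 0.333
clock: 5.77
tcp_pos: [587.4, 212.4, 201.0]
ee_rot: [0.022, 0.707, -0.023, 0.707]
wrist_force: [-0.5, -0.2, -0.7]
width: 0.334
clock: 5.85
tcp_pos: [587.0, 211.4, 201.6]
ee_rot: [0.022, 0.707, -0.023, 0.707]
wrist_force: [0.2, 0.3, -0.1]
width: 0.33
d [66.6 -0.8  1.4] w [0.003 0.001 0.001] F [ 0.2  0.3 -0.1] clk 5.85 wid 0.33
```

```bash
python3 -m handwheel '{"delta_pos": [[30,-0.8,1.4],[60,-0.8,1.4],[71,-0.8,1.4],[71,-0.8,1.4],[71,-0.8,1.4]], "angular": [[0.003,0,0],[0.003,0,0],[0.003,0,0],[0.003,0,0],[0.003,0,0]]}'; python3 go.py 588.4 210.4 83 -3.8
python3 - <<'E'
from h import *
w=r.capture("wrist"); crop(w,(130,130,386,322),3,"w3.png")
t=r.capture("top"); crop(t,(120,170,260,240),5.5,"t3.png")
E
```

```text
clock: 6.27
tcp_pos: [588.2, 209.0, 131.0]
ee_rot: [0.023, 0.707, -0.025, 0.707]
wrist_force: [0.3, -0.2, -0.6]
width: 0.331
d [48.   1.5  0.1] w [-0.002  0.     0.002] F [ 0.3 -0.2 -0.6] clk 6.27 wid 0.331
```

View pics/w3.png

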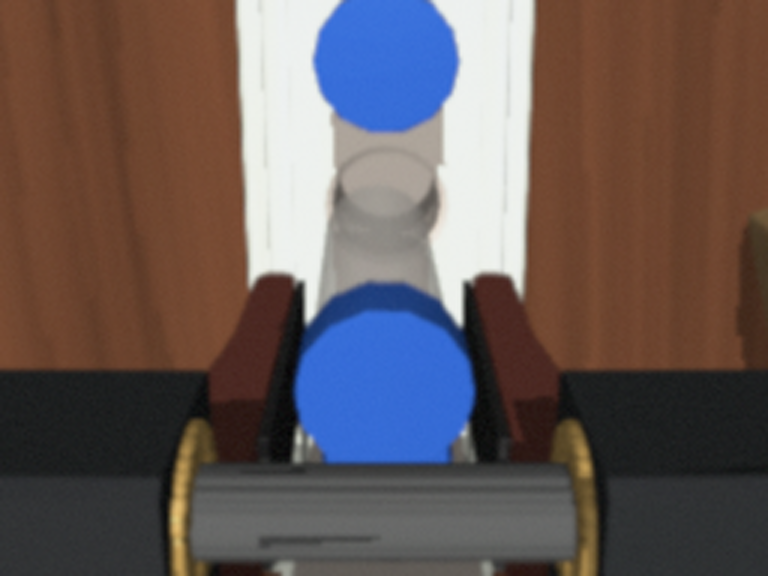

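View pics/t3.png

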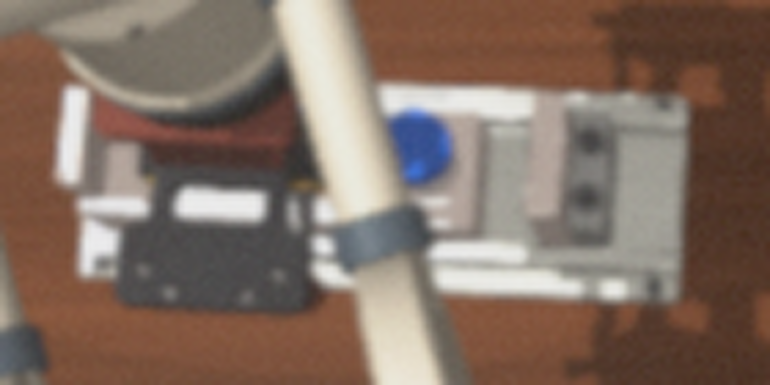

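Run:
```python
from h import *
w=r.capture("wrist"); s,R=st(); T=s["tcp_pos"]; print(T)
im=cv2.resize(w["pixels"][160:230,220:300,::-1].copy(),None,fx=8,fy=8,interpolation=cv2.INTER_CUBIC)
def circ(c,rad,z,col):
    a=np.linspace(0,6.28,60); q=proj(w,np.c_[c[0]+rad*np.cos(a),c[1]+rad*np.sin(a),0*a+z])
    q=((q-[220,160]+.5)*8-.5).astype(int); cv2.polylines(im,[q.reshape(-1,1,2)],True,col,1)
circ((T[0],T[1]),16.5,55,(0,255,0)); circ((T[0],T[1]),13,90,(0,0,255))
cv2.imwrite("pics/w3c.png",im)
```

```text
[589.42758845 210.19016604 133.30152756]
```

View pics/w3c.png

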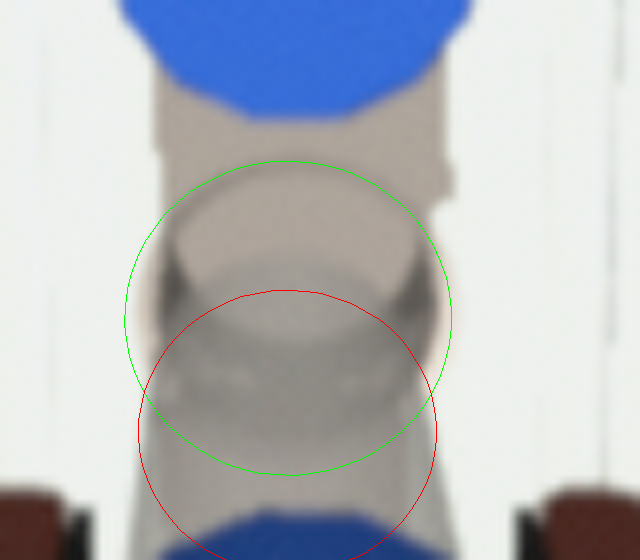

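```bash
python3 -m handwheel '{"delta_pos": [[10,0,0.5],[18,0,0.5],[24,0,0.5],[24,0,0.5]], "angular": [[0,0,0],[0,0,0],[0,0,0],[0,0,0]]}'; python3 go.py 588.7 210.4 82 -3.8
```

```text
clock: 6.75
tcp_pos: [589.2, 210.0, 106.9]
ee_rot: [0.023, 0.706, -0.024, 0.707]
wrist_force: [0.6, 1.0, -0.8]
width: 0.338
d [24.9  0.4 -0.5] w [-0.001  0.001  0.001] F [ 0.6  1.  -0.8] clk 6.75 wid 0.338
```

```bash
python3 -m handwheel '{"delta_pos": [[8,0,0],[16,0,0],[21,0,0],[24,0,0],[24,0,0]], "angular": [[0,0,0],[0,0,0],[0,0,0],[0,0,0],[0,0,0]]}'; python3 go.py 588.7 210.4 82 -3.8
```

```text
clock: 7.17
tcp_pos: [588.9, 209.9, 81.7]
ee_rot: [0.023, 0.707, -0.024, 0.707]
wrist_force: [0.9, 0.6, -1.3]
width: 0.33
d [-0.3  0.5 -0.3] w [-0.001  0.     0.001] F [ 0.9  0.6 -1.3] clk 7.17 wid 0.33
```

```bash
python3 -m handwheel '{"delta_pos": [[0,0,0],[0,0,0],[0,0,0],[0,0,0],[0,0,0]], "angular": [[0,0,0],[0,0,0],[0,0,0],[0,0,0],[0,0,0]]}' 0.5; python3 -m handwheel '{"delta_pos": [[-20,0,0],[-60,0,0],[-100,0,0],[-135,0,0],[-135,0,0]], "angular": [[0,0,0],[0,0,0],[0,0,0],[0,0,0],[0,0,0]]}';  python3 - <<'E'
from h import *
w=r.capture("wrist"); crop(w,(0,0,512,384),1.5,"w4.png")
E
python3 go.py 535.5 -238 220 14
```

```text
clock: 7.58
tcp_pos: [589.0, 209.9, 82.1]
ee_rot: [0.023, 0.707, -0.024, 0.707]
wrist_force: [-0.3, 1.0, -0.4]
width: 0.672
clock: 8.0
tcp_pos: [591.1, 210.8, 227.5]
ee_rot: [0.025, 0.702, -0.023, 0.712]
wrist_force: [0.3, 0.6, 0.5]
width: 0.746
d [   2.2 -451.3  -25.1] w [-0.311  0.011 -0.001] F [-1.   0.7  0.3] clk 8.05 wid 0.749
```

View pics/w4.png

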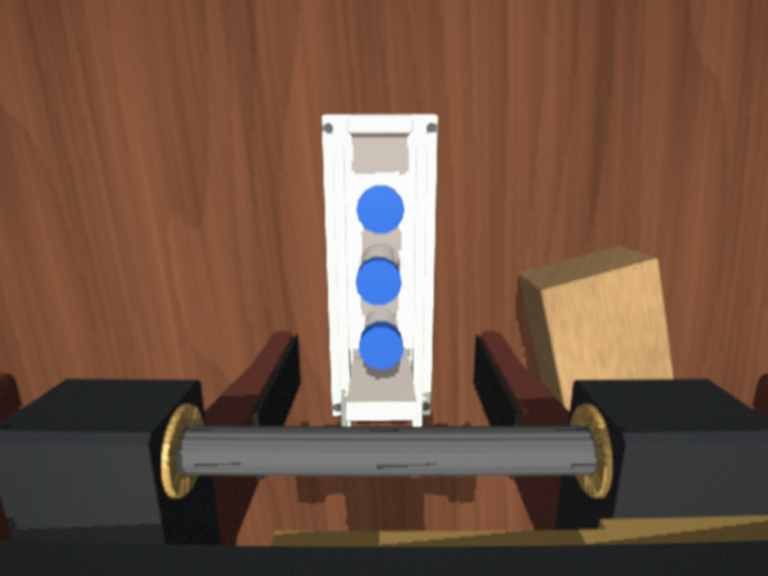

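```bash
python3 -m handwheel '{"delta_pos": [[2,-451,-25],[2,-451,-25],[2,-451,-25],[2,-451,-25],[2,-451,-25]], "angular": [[-0.311,0,0],[-0.311,0,0],[-0.311,0,0],[-0.311,0,0],[-0.311,0,0]]}'; python3 go.py 535.5 -238 220 14
```

```text
clock: 8.47
tcp_pos: [563.6, 4.4, 216.9]
ee_rot: [-0.086, 0.699, 0.087, 0.705]
wrist_force: [0.7, -1.0, 0.0]
width: 0.749
d [  -3.7 -228.3  -86.1] w [0.001 0.009 0.   ] F [ 0.7 -1.   0. ] clk 8.47 wid 0.749
```

```bash
python3 -m handwheel '{"delta_pos": [[-4,-228,-86],[-4,-228,-86],[-4,-228,-86],[-4,-228,-86],[-4,-228,-86]], "angular": [[0,0.009,0],[0,0.009,0],[0,0.009,0],[0,0.009,0],[0,0.009,0]]}'; python3 -m handwheel '{"delta_pos": [[0,-30,-5],[0,-33,-8],[0,-33,-8]], "angular": [[0,0,0],[0,0,0],[0,0,0]]}' ;python3 go.py 535.5 -238 220 14
python3 - <<'E'
from h import *
w=r.capture("wrist"); crop(w,(0,0,512,384),1.5,"w5.png")
t=r.capture("top"); crop(t,(120,170,260,240),5.5,"t5.png")
m=cv2.inRange(cv2.cvtColor(t["pixels"],cv2.COLOR_RGB2HSV),(100,150,120),(125,255,255))
n,l,s,c=cv2.connectedComponentsWithStats(m)
for i in range(1,n):
    if s[i][4]>20 and c[i][0]<260: print(s[i],pz(t,c[i],106))
E
```

```text
clock: 8.88
tcp_pos: [538.8, -202.7, 218.5]
ee_rot: [-0.086, 0.703, 0.087, 0.701]
wrist_force: [1.0, 0.6, -0.1]
width: 0.747
clock: 9.13
tcp_pos: [538.0, -238.2, 216.4]
ee_rot: [-0.084, 0.704, 0.086, 0.7]
wrist_force: [0.3, 0.7, 0.2]
width: 0.747
d [-3.6  0.9 -2.4] w [-0.003 -0.004 -0.003] F [0.3 0.7 0.2] clk 9.13 wid 0.747
[149 189  12  12 106] [[590.66513291 255.04981059 106.        ]]
[170 191  11  11 101] [[586.2224335  209.76029899 106.        ]]
[190 191  11  12 104] [[584.66174381 165.78425766 106.        ]]
```

View pics/w5.png

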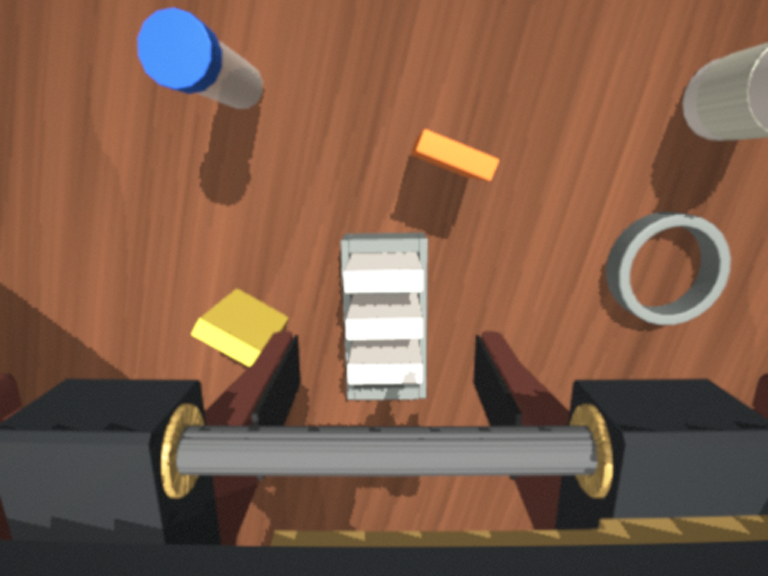

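View pics/t5.png

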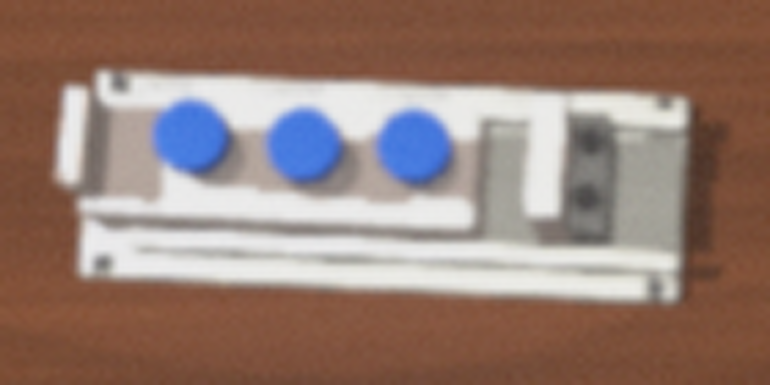

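Run:
```python
from h import *
w=r.capture("wrist"); crop(w,(210,140,300,280),5,"w5z.png"); np.savez("w5.npz",**{k:w[k] for k in("fov_y","cx","cy","D","R","t","pixels")}); print(r.read_state()["tcp_pos"])
```

```text
[ 539.18841252 -235.24058697  217.94736502]
```

View pics/w5z.png

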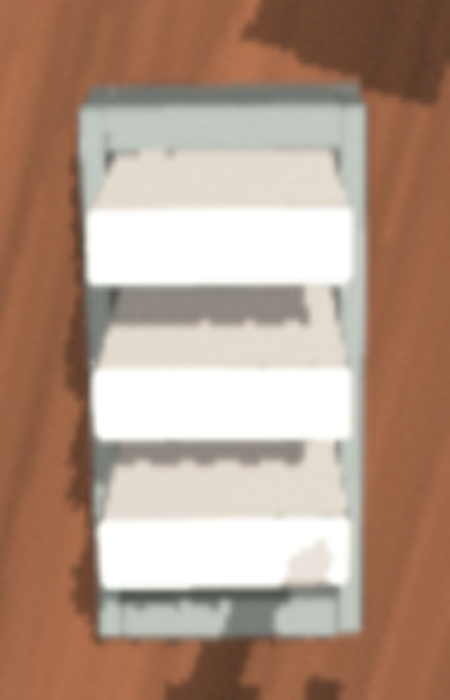

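```bash
python3 - <<'E'
from h import *
w=dict(np.load("w5.npz"))
g=lambda u,z: pz(w,(np.array(u,float)+.5)/5-.5+[210,140],z).round(1)
for q in ([[88,208],[351,207],[354,283],[86,285]],[[93,367],[349,366],[350,438],[96,439]],[[99,519],[348,517],[349,585],[102,587]]):
    a=g(q,93); print(a.mean(0),np.degrees(np.arctan2(*(a[1]-a[0])[:2][::-1])),np.linalg.norm(a[1]-a[0]),np.linalg.norm(a[2]-a[1]))
E
python3 go.py 536.7 -237.5 69 14.5
```

```text
[ 536.725 -239.      93.   ] 14.287172284841153 49.84154893259239 14.895972610071505
[ 544.75  -269.675   93.   ] 14.287172284841171 49.84154893259234 14.972307771349062
[ 552.95 -300.6    93.  ] 14.6208739886316 49.91643016081986 14.972307771349062
d [149.   -1.9  -2.6] w [-0.007 -0.002 -0.002] F [-0.2  0.4  0.1] clk 9.28 wid 0.748
```

```bash
python3 go.py 536 -238.6 69 14.4;  python3 -m handwheel '{"delta_pos": [[30,-3,-3],[60,-3,-3],[80,-3,-3],[80,-3,-3]], "angular": [[-0.006,0,0],[-0.006,0,0],[-0.006,0,0],[-0.006,0,0]]}'; python3 go.py 536 -238.6 69 14.4
```

```text
d [149.   -2.8  -3.6] w [-0.005 -0.002 -0.002] F [-0.2  0.4  0.1] clk 9.28 wid 0.748
clock: 9.62
tcp_pos: [535.1, -235.8, 132.3]
ee_rot: [-0.087, 0.705, 0.092, 0.698]
wrist_force: [0.3, -0.0, 0.2]
width: 0.749
d [63.3 -3.4  0.7] w [ 0.003 -0.009 -0.008] F [ 0.3 -0.   0.2] clk 9.62 wid 0.749
```

```bash
python3 -m handwheel '{"delta_pos": [[25,-2,0.7],[48,-2,0.7],[63,-2,0.7],[63,-2,0.7],[63,-2,0.7]], "angular": [[0.003,-0.009,-0.008],[0.003,-0.009,-0.008],[0.003,-0.009,-0.008],[0.003,-0.009,-0.008],[0.003,-0.009,-0.008]]}'; python3 -m handwheel '{"delta_pos": [[0,0,0]], "angular": [[0,0,0]]}'; python3 go.py 536 -238.6 69 14.4
```

```text
clock: 10.03
tcp_pos: [536.0, -236.2, 70.2]
ee_rot: [-0.089, 0.701, 0.089, 0.702]
wrist_force: [0.2, 0.0, 0.4]
width: 0.749
clock: 10.12
tcp_pos: [537.1, -236.1, 72.6]
ee_rot: [-0.09, 0.7, 0.089, 0.702]
wrist_force: [0.0, 0.5, 0.8]
width: 0.753
d [ 3.6 -2.2 -1.7] w [0.003 0.003 0.002] F [0.  0.5 0.8] clk 10.12 wid 0.753
```

```bash
python3 -m handwheel '{"delta_pos": [[3,-2,-1],[3,-2,-1],[3,-2,-1],[3,-2,-1],[3,-2,-1]], "angular": [[0.003,0.003,0],[0.003,0.003,0],[0.003,0.003,0],[0.003,0.003,0],[0.003,0.003,0]]}' -0.5; python3 go.py 536 -238.6 69 14.4
```

```text
clock: 10.53
tcp_pos: [537.2, -238.7, 70.9]
ee_rot: [-0.09, 0.701, 0.087, 0.702]
wrist_force: [0.3, 0.6, 4.9]
width: 0.569
d [ 1.9  0.4 -1.1] w [-0.     0.001  0.003] F [0.3 0.6 4.9] clk 10.53 wid 0.569
```

```bash
python3 -m handwheel '{"delta_pos": [[0,0,0],[0,0,0],[0,0,0],[-5,0,0],[-12,0,0]], "angular": [[0,0,0],[0,0,0],[0,0,0],[0,0,0],[0,0,0]]}' -1; python3 go.py 536 -238.6 150 14.4
```

```text
clock: 10.95
tcp_pos: [536.4, -238.2, 81.9]
ee_rot: [-0.089, 0.702, 0.088, 0.701]
wrist_force: [0.4, -0.3, -0.3]
width: 0.568
d [-68.1  -0.4  -0.5] w [-0.    -0.001  0.001] F [ 0.4 -0.3 -0.3] clk 10.95 wid 0.568
```

```bash
python3 -m handwheel '{"delta_pos": [[-20,0,0],[-50,0,0],[-85,0,0],[-118,0,0],[-118,0,0]], "angular": [[0,0,0],[0,0,0],[0,0,0],[0,0,0],[0,0,0]]}'; python3 go.py 585 133.5 200 -3.8;  python3 - <<'E'
from h import *
w=r.capture("wrist"); crop(w,(0,0,512,384),1.5,"w6.png")
E
```

```text
clock: 11.37
tcp_pos: [538.4, -239.0, 209.1]
ee_rot: [-0.092, 0.698, 0.086, 0.705]
wrist_force: [-0.3, 0.6, 1.0]
width: 0.57
d [  7.  349.4 137.6] w [0.317 0.01  0.008] F [-0.3  0.6  1. ] clk 11.37 wid 0.57
```

View pics/w6.png

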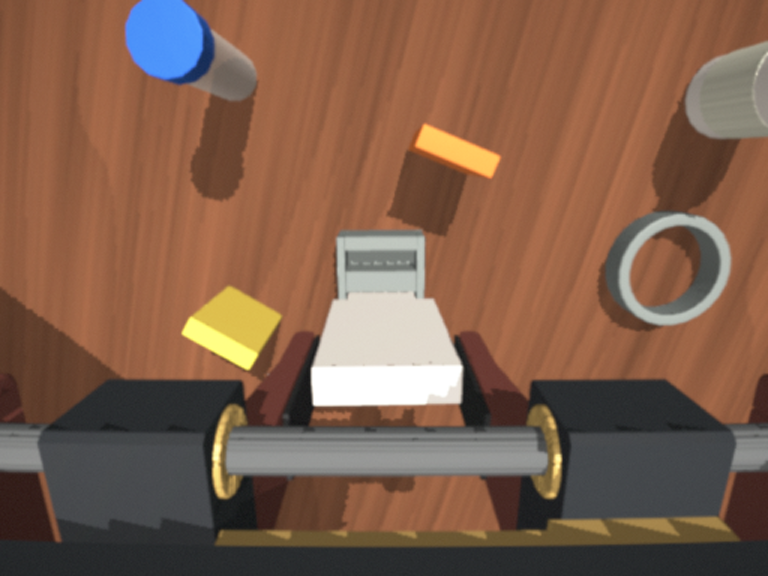

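```bash
python3 -m handwheel '{"delta_pos": [[7,349,138],[7,349,138],[7,349,138],[7,349,138],[7,349,138]], "angular": [[0.317,0,0],[0.317,0,0],[0.317,0,0],[0.317,0,0],[0.317,0,0]]}'; python3 go.py 585 115 195 -3.8
```

```text
clock: 11.83
tcp_pos: [562.2, -34.5, 196.7]
ee_rot: [0.022, 0.705, -0.025, 0.709]
wrist_force: [1.2, 0.1, -0.6]
width: 0.569
d [  1.  150.7  12.8] w [-0.001  0.006  0.005] F [ 1.2  0.1 -0.6] clk 11.83 wid 0.569
```

```bash
python3 -m handwheel '{"delta_pos": [[1,40,5],[1,80,10],[1,118,13],[1,150,13],[1,162,13]], "angular": [[0,0.006,0.005],[0,0.006,0.005],[0,0.006,0.005],[0,0.006,0.005],[0,0.006,0.005]]}'; python3 -m handwheel '{"delta_pos": [[0,0,0],[0,0,0]], "angular": [[0,0,0],[0,0,0]]}';python3 go.py 585 133.5 150 -3.8;  python3 - <<'E'
from h import *
w=r.capture("wrist"); crop(w,(130,50,386,306),2.3,"w7.png"); np.savez("w7.npz",**{k:w[k] for k in("fov_y","cx","cy","D","R","t","pixels")}); print(r.read_state()["tcp_pos"])
E
```

```text
clock: 12.25
tcp_pos: [585.1, 130.5, 192.9]
ee_rot: [0.023, 0.708, -0.022, 0.705]
wrist_force: [0.1, 0.0, 0.0]
width: 0.566
clock: 12.42
tcp_pos: [584.5, 130.7, 191.3]
ee_rot: [0.022, 0.709, -0.022, 0.705]
wrist_force: [-0.3, -0.2, -1.1]
width: 0.568
d [41.3  2.8  0.6] w [ 0.005 -0.006  0.   ] F [-0.3 -0.2 -1.1] clk 12.42 wid 0.568
[584.72972419 129.62934317 191.80693814]
```

View pics/w7.png

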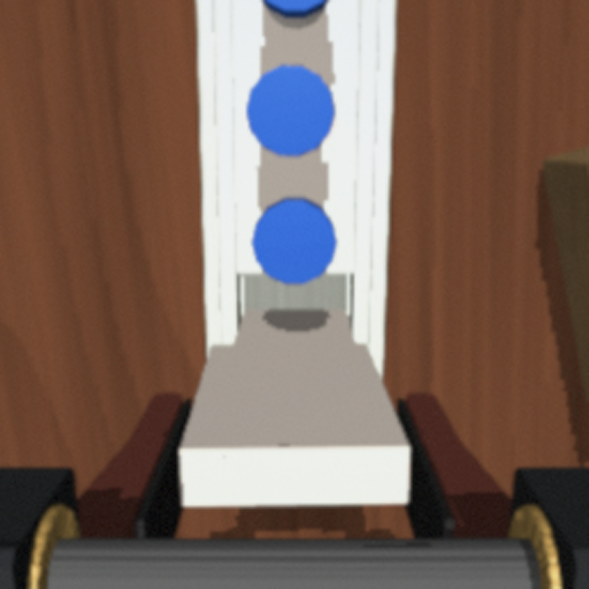

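Run:
```python
from h import *
w=dict(np.load("w7.npz")); T=np.array([584.7,130.0,191.6])
g=lambda u,z: pz(w,(np.array(u,float)+.5)/2.3-.5+[130,50],z).round(1)[0]
ey=np.array([.066,.998,0]); ex=np.array([.998,-.066,0])
top=T[2]-70.5+93
for n,u,z in (("rackface",[295,273],55),("held +y",[295,446],top),("held -y",[295,505],top),("heldL",[181,475],top),("heldR",[409,475],top),("sp bottom",[290,347],T[2]-70.5+13),("railL",[207,347],30),("railR",[385,375],30),("capnear",[294,240],106),("tubecap",[290,110],106)):
    a=g(u,z); print(n,a,"y",round(a@ey,1),"x",round(a@ex,1))
print("tcp",T@ey,T@ex)
```

```text
rackface [586.4 145.6  55. ] y 184.0 x 575.6
held +y [586.6 138.2 214.1] y 176.6 x 576.3
held -y [585.8 124.3 214.1] y 162.7 x 576.4
heldL [561.8 132.9 214.1] y 169.7 x 551.9
heldR [610.5 130.  214.1] y 170.0 x 600.7
sp bottom [584.6 136.4 134.1] y 174.7 x 574.4
railL [542.3 108.1  30. ] y 143.7 x 534.1
railR [625.9  89.1  30. ] y 130.2 x 618.8
capnear [587.5 166.7 106. ] y 205.1 x 575.3
tubecap [588.9 210.1 106. ] y 248.5 x 573.9
tcp 168.3302 574.9506
```

```bash
python3 go.py 584.4 131.8 155 -3.8; python3 -m handwheel '{"delta_pos": [[15,2.2,0],[30,2.2,0],[37,2.2,0],[37,2.2,0],[37,2.2,0]], "angular": [[0.004,-0.006,0],[0.004,-0.006,0],[0.004,-0.006,0],[0.004,-0.006,0],[0.004,-0.006,0]]}'; python3 go.py 584.4 131.8 100 -3.8;  python3 - <<'E'
from h import *
w=r.capture("wrist"); crop(w,(130,50,386,306),2.3,"w8.png"); np.savez("w8.npz",**{k:w[k] for k in("fov_y","cx","cy","D","R","t","pixels")}); print(r.read_state()["tcp_pos"])
E
```

```text
d [36.8  2.2 -0.3] w [ 0.003 -0.006  0.   ] F [-0.4  0.2 -0.1] clk 12.47 wid 0.57
clock: 12.88
tcp_pos: [584.5, 130.5, 154.6]
ee_rot: [0.024, 0.707, -0.025, 0.707]
wrist_force: [0.5, 0.1, -0.0]
width: 0.569
d [54.6  1.4 -0.2] w [-0.002 -0.     0.001] F [ 0.5  0.1 -0. ] clk 12.88 wid 0.569
[584.90310568 130.82902927 155.479214  ]
```

View pics/w8.png

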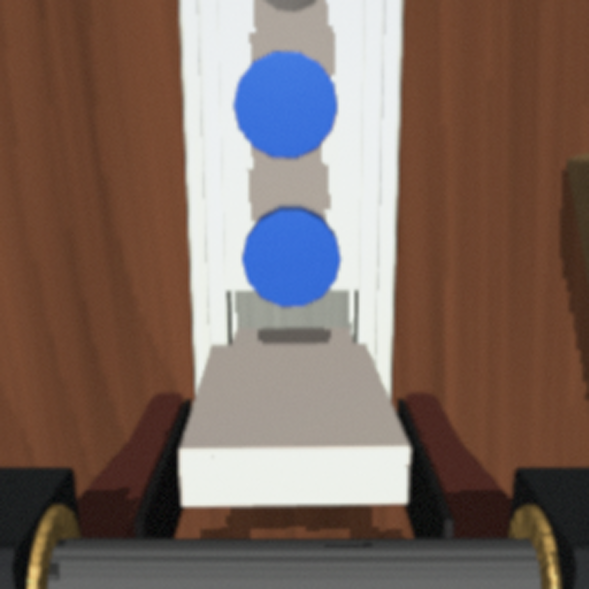

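```bash
python3 -m handwheel '{"delta_pos": [[18,1,-0.3],[36,1,-0.3],[54,1,-0.3],[54,1,-0.3],[54,1,-0.3]], "angular": [[0,0,0],[0,0,0],[0,0,0],[0,0,0],[0,0,0]]}'; python3 go.py 584.4 131.8 75 -3.8;  python3 - <<'E'
from h import *
w=r.capture("wrist"); crop(w,(130,50,386,306),2.3,"w9.png")
t=r.capture("top"); crop(t,(180,170,260,240),8,"t9.png")
E
```

```text
clock: 13.35
tcp_pos: [584.6, 131.5, 101.6]
ee_rot: [0.024, 0.707, -0.024, 0.707]
wrist_force: [-0.2, 0.5, 0.5]
width: 0.569
d [26.6  0.3 -0.2] w [-0.002  0.     0.001] F [-0.2  0.5  0.5] clk 13.35 wid 0.569
```

View pics/w9.png

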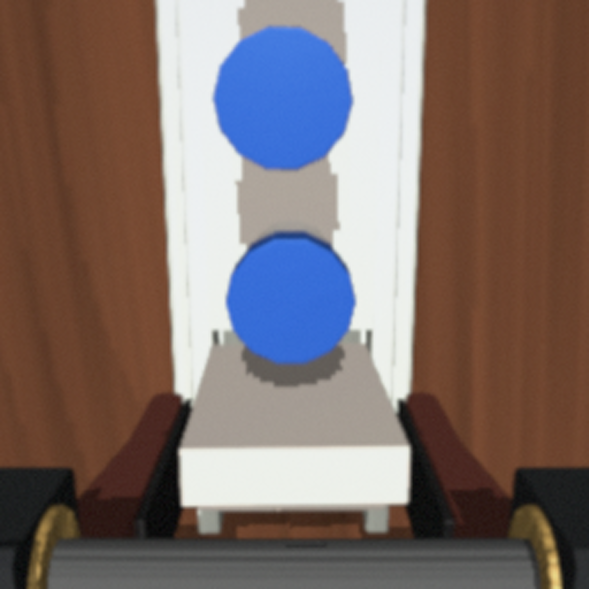

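View pics/t9.png

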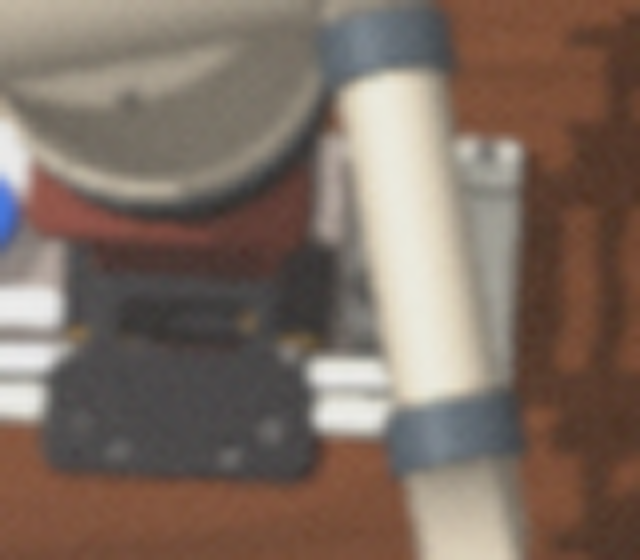

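```bash
python3 -m handwheel '{"delta_pos": [[8,0,0],[16,0,0],[23,0,0],[26,0,0],[26,0,0]], "angular": [[0,0,0],[0,0,0],[0,0,0],[0,0,0],[0,0,0]]}'; python3 -m handwheel '{"delta_pos": [[0,0,0]], "angular": [[0,0,0]]}'; python3 go.py 584.4 131.8 72.5 -3.8
```

```text
clock: 13.87
tcp_pos: [584.9, 131.7, 75.9]
ee_rot: [0.024, 0.706, -0.024, 0.707]
wrist_force: [-0.4, 0.4, -0.5]
width: 0.571
clock: 13.95
tcp_pos: [584.8, 131.7, 75.7]
ee_rot: [0.024, 0.706, -0.024, 0.707]
wrist_force: [-0.3, 0.6, 0.0]
width: 0.571
d [ 3.2  0.1 -0.4] w [-0.002  0.001  0.   ] F [-0.3  0.6  0. ] clk 13.95 wid 0.571
```

```bash
python3 -m handwheel '{"delta_pos": [[2,0,0],[3,0,0],[3,0,0]], "angular": [[0,0,0],[0,0,0],[0,0,0]]}'; python3 go.py 584.4 131.8 72.5 -3.8
```

```text
clock: 14.2
tcp_pos: [584.9, 131.7, 73.1]
ee_rot: [0.024, 0.706, -0.024, 0.707]
wrist_force: [0.9, 0.2, -1.0]
width: 0.57
d [ 0.6  0.  -0.6] w [-0.002  0.001  0.   ] F [ 0.9  0.2 -1. ] clk 14.2 wid 0.57
```

```bash
python3 -m handwheel '{"delta_pos": [[1,0,0],[2,0,0],[2,0,0]], "angular": [[0,0,0],[0,0,0],[0,0,0]]}'; python3 go.py 584.4 131.8 72.5 -3.8
```

```text
clock: 14.45
tcp_pos: [585.0, 131.9, 72.9]
ee_rot: [0.024, 0.706, -0.024, 0.708]
wrist_force: [-3.9, -0.6, 8.6]
width: 0.57
d [ 0.4 -0.2 -0.6] w [-0.002  0.002 -0.   ] F [-3.9 -0.6  8.6] clk 14.45 wid 0.57
```

```bash
python3 -m handwheel '{"delta_pos": [[0,0,0],[0,0,0],[0,0,0],[0,0,0],[0,0,0]], "angular": [[0,0,0],[0,0,0],[0,0,0],[0,0,0],[0,0,0]]}' 0.5; python3 -m handwheel '{"delta_pos": [[-20,0,0],[-60,0,0],[-100,0,0],[-130,0,0],[-130,0,0]], "angular": [[0,0,0],[0,0,0],[0,0,0],[0,0,0],[0,0,0]]}';  python3 -m handwheel '{"delta_pos": [[0,-30,0],[0,-45,0],[0,-45,0]], "angular": [[0,0,0],[0,0,0],[0,0,0]]}' -1
python3 - <<'E'
from h import *
w=r.capture("wrist"); crop(w,(205,50,320,240),4,"w10.png"); np.savez("w10.npz",**{k:w[k] for k in("fov_y","cx","cy","D","R","t","pixels")}); print(r.read_state()["tcp_pos"])
E
python3 go.py 597 345 200 -3.8
```

```text
clock: 14.87
tcp_pos: [584.9, 131.9, 72.5]
ee_rot: [0.024, 0.706, -0.024, 0.707]
wrist_force: [-0.5, 0.8, 0.1]
width: 0.751
clock: 15.28
tcp_pos: [587.0, 132.3, 211.3]
ee_rot: [0.025, 0.702, -0.023, 0.712]
wrist_force: [0.8, 0.7, 1.7]
width: 0.751
clock: 15.53
tcp_pos: [584.2, 85.0, 211.4]
ee_rot: [0.026, 0.701, -0.025, 0.712]
wrist_force: [0.2, -0.4, -0.6]
width: 0.56
[583.95132273  86.35000514 210.80920363]
d [ 11.5 258.9  -5.3] w [-0.004  0.014 -0.003] F [-0.6  0.3 -0.2] clk 15.58 wid 0.516
```

View pics/w10.png

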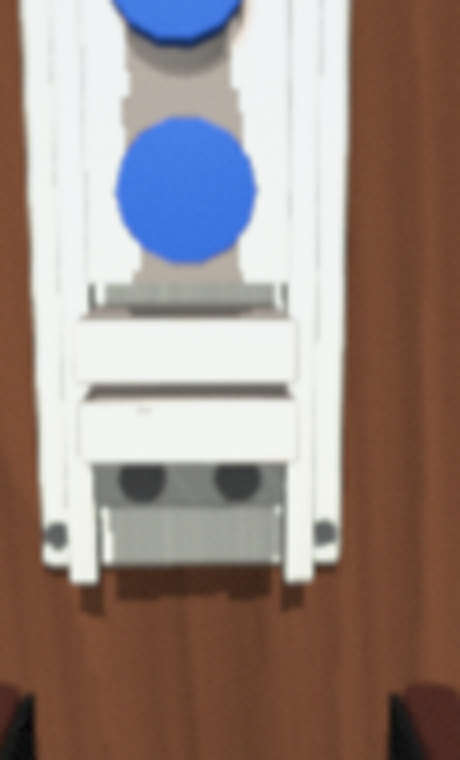

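Run:
```python
from h import *
w=dict(np.load("w10.npz"))
g=lambda u,z: pz(w,(np.array(u,float)+.5)/4-.5+[205,50],z).round(1)[0]
ey=np.array([.066,.998,0])
for n,u,z in (("rackface",[190,283],55),("new+",[190,319],95),("new-",[190,385],95),("sp1+",[190,397],95),("sp1-",[190,463],95),("stop-",[190,508],65)):
    a=g(u,z); print(n,a,round(a@ey,1))
```

```text
rackface [586.8 145.4  55. ] 183.8
new+ [586.3 138.9  95. ] 177.3
new- [585.3 124.4  95. ] 162.8
sp1+ [585.1 121.7  95. ] 160.1
sp1- [583.9 106.8  95. ] 145.1
stop- [582.6  90.1  65. ] 128.4
```

```bash
python3 -m handwheel '{"delta_pos": [[5,264,-4],[5,264,-4],[5,264,-4],[5,264,-4],[5,264,-4]], "angular": [[0,0.014,0],[0,0.014,0],[0,0.014,0],[0,0.014,0],[0,0.014,0]]}' -1;  python3 go.py 598.5 348 200 -3.8
```

```text
clock: 16.0
tcp_pos: [594.9, 298.3, 206.4]
ee_rot: [0.026, 0.707, -0.024, 0.706]
wrist_force: [1.0, -0.8, 0.7]
width: 0.135
d [ 6.5 49.8  0.2] w [-0.004 -0.001 -0.003] F [ 1.  -0.8  0.7] clk 16.0 wid 0.135
```

```bash
python3 -m handwheel '{"delta_pos": [[6,35,0],[6,50,0],[6,50,0],[6,50,0],[6,50,0]], "angular": [[-0.004,0,-0.003],[-0.004,0,-0.003],[-0.004,0,-0.003],[-0.004,0,-0.003],[-0.004,0,-0.003]]}' -1;  python3 go.py 598.5 348 66 -3.8
python3 - <<'E'
from h import *
t=r.capture("top"); crop(t,(80,150,280,260),4,"t11.png")
m=cv2.inRange(cv2.cvtColor(t["pixels"],cv2.COLOR_RGB2HSV),(100,150,120),(125,255,255))
n,l,s,c=cv2.connectedComponentsWithStats(m)
for i in range(1,n):
    if s[i][4]>20 and c[i][0]<260: print(s[i],pz(t,c[i],106))
E
```

```text
clock: 16.42
tcp_pos: [598.2, 347.7, 200.0]
ee_rot: [0.023, 0.707, -0.024, 0.706]
wrist_force: [0.2, -0.2, 0.6]
width: 0.005
d [134.    0.4   0.5] w [ 0.    -0.002  0.001] F [ 0.2 -0.2  0.6] clk 16.42 wid 0.005
[149 190  11  10  82] [[590.77849316 254.93126899 106.        ]]
[170 191  11  11  89] [[585.94874376 209.70830387 106.        ]]
[190 192  11  10  88] [[584.55974772 165.77204011 106.        ]]
```

View pics/t11.png

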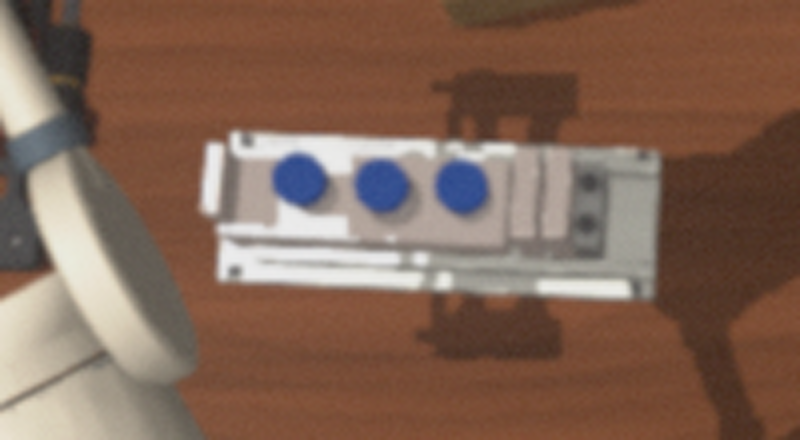

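```bash
python3 -m handwheel '{"delta_pos": [[35,0,0],[75,0,0],[110,0,0],[134,0,0],[134,0,0]], "angular": [[0,0,0],[0,0,0],[0,0,0],[0,0,0],[0,0,0]]}' -1; python3 -m handwheel '{"delta_pos": [[0,-10,0],[0,-18,0],[0,-18,0]], "angular": [[0,0,0],[0,0,0],[0,0,0]]}';python3 go.py 597 325 66 -3.8
```

```text
clock: 16.88
tcp_pos: [595.5, 343.9, 59.2]
ee_rot: [0.022, 0.711, -0.027, 0.703]
wrist_force: [-0.4, -0.4, -1.3]
width: 0.007
clock: 17.13
tcp_pos: [595.4, 323.9, 61.6]
ee_rot: [0.023, 0.71, -0.027, 0.704]
wrist_force: [0.3, -0.7, 0.6]
width: 0.007
d [-4.4  1.1  1.4] w [-0.005 -0.008  0.006] F [ 0.3 -0.7  0.6] clk 17.13 wid 0.007
```

```bash
python3 -m handwheel '{"delta_pos": [[-3,0,1],[-3,0,1],[-3,-2,1],[-3,-2,1]], "angular": [[-0.005,-0.008,0.006],[-0.005,-0.008,0.006],[-0.005,-0.008,0.006],[-0.005,-0.008,0.006]]}' -1; python3 go.py 597 325 66 -3.8
```

```text
clock: 17.47
tcp_pos: [596.8, 322.2, 65.9]
ee_rot: [0.024, 0.706, -0.023, 0.707]
wrist_force: [-0.3, 0.4, 0.7]
width: 0.005
d [-0.1  2.8  0. ] w [-0.     0.001 -0.002] F [-0.3  0.4  0.7] clk 17.47 wid 0.005
```

```bash
python3 -m handwheel '{"delta_pos": [[0,-1,0],[0,-2,0],[0,-3,0],[0,-3,0]], "angular": [[0,0,0],[0,0,0],[0,0,0],[0,0,0]]}' -1; python3 -m handwheel '{"delta_pos": [[0,-1,0],[0,-2,0],[0,-3,0],[0,-3,0]], "angular": [[0,0,0],[0,0,0],[0,0,0],[0,0,0]]}' -1
```

```text
clock: 17.8
tcp_pos: [596.5, 319.5, 66.0]
ee_rot: [0.024, 0.706, -0.023, 0.707]
wrist_force: [0.6, 3.1, -0.6]
width: 0.003
clock: 18.13
tcp_pos: [596.3, 316.3, 66.0]
ee_rot: [0.024, 0.706, -0.023, 0.707]
wrist_force: [0.1, 2.3, 0.4]
width: 0.004
```

```bash
python3 -m handwheel '{"delta_pos": [[0,-1,0],[0,-2,0],[0,-3,0],[0,-4,0],[0,-4,0]], "angular": [[0,0,0],[0,0,0],[0,0,0],[0,0,0],[0,0,0]]}' -1; python3 -m handwheel '{"delta_pos": [[0,-1,0],[0,-2,0],[0,-2,0]], "angular": [[0,0,0],[0,0,0],[0,0,0]]}' -1
```

```text
clock: 18.55
tcp_pos: [596.0, 312.1, 66.0]
ee_rot: [0.024, 0.706, -0.023, 0.707]
wrist_force: [0.8, 1.8, 0.8]
width: 0.008
clock: 18.8
tcp_pos: [595.9, 310.2, 66.0]
ee_rot: [0.024, 0.706, -0.023, 0.707]
wrist_force: [1.1, 4.3, -0.3]
width: 0.006
```

```bash
python3 -m handwheel '{"delta_pos": [[0,-0.5,0],[0,-1,0],[0,-1,0]], "angular": [[0,0,0],[0,0,0],[0,0,0]]}' -1; python3 -m handwheel '{"delta_pos": [[0,-0.5,0],[0,-1,0],[0,-1,0]], "angular": [[0,0,0],[0,0,0],[0,0,0]]}' -1
```

```text
clock: 19.05
tcp_pos: [595.9, 310.2, 66.1]
ee_rot: [0.025, 0.706, -0.022, 0.707]
wrist_force: [1.0, 6.5, -1.2]
width: 0.003
clock: 19.3
tcp_pos: [595.9, 310.3, 66.1]
ee_rot: [0.025, 0.706, -0.021, 0.708]
wrist_force: [1.0, 7.2, -1.4]
width: 0.006
```

```bash
python3 -m handwheel '{"delta_pos": [[0,-1.5,0],[0,-1.7,0],[0,-1.7,0],[0,-1.7,0]], "angular": [[0,0,0],[0,0,0],[0,0,0],[0,0,0]]}' -1
python3 - <<'E'
from h import *
for i in range(3):
    t=r.capture("top"); s=r.read_state(); print(s["wrist_force"],s["tcp_pos"])
crop(t,(80,150,280,260),4,"t12.png")
c=r.capture("scene"); crop(c,(240,140,360,225),6,"s12.png")
m=cv2.inRange(cv2.cvtColor(t["pixels"],cv2.COLOR_RGB2HSV),(100,150,120),(125,255,255))
n,l,s,c=cv2.connectedComponentsWithStats(m)
for i in range(1,n):
    if s[i][4]>20 and c[i][0]<260: print(s[i],pz(t,c[i],106))
E
```

```text
clock: 19.63
tcp_pos: [595.9, 310.3, 66.2]
ee_rot: [0.026, 0.706, -0.019, 0.708]
wrist_force: [2.2, 9.3, -1.9]
width: 0.007
[ 3.48650776  9.5213623  -1.62419209] [595.87275806 310.31738958  66.15810989]
[ 2.26845293  8.64806103 -1.04449755] [595.85358597 310.3191594   66.1253358 ]
[ 2.80641519 10.29053951 -1.63406367] [595.88645606 310.31977154  66.17828665]
[155 190  10  10  85] [[590.11332373 243.66300598 106.        ]]
[175 191  11  11  91] [[585.62371389 197.8548375  106.        ]]
[195 191  11  11  89] [[584.28269683 153.87170858 106.        ]]
```

View pics/t12.png

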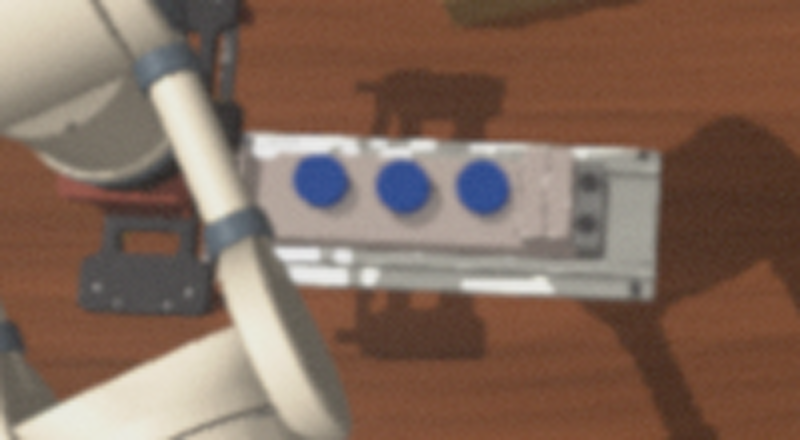

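View pics/s12.png

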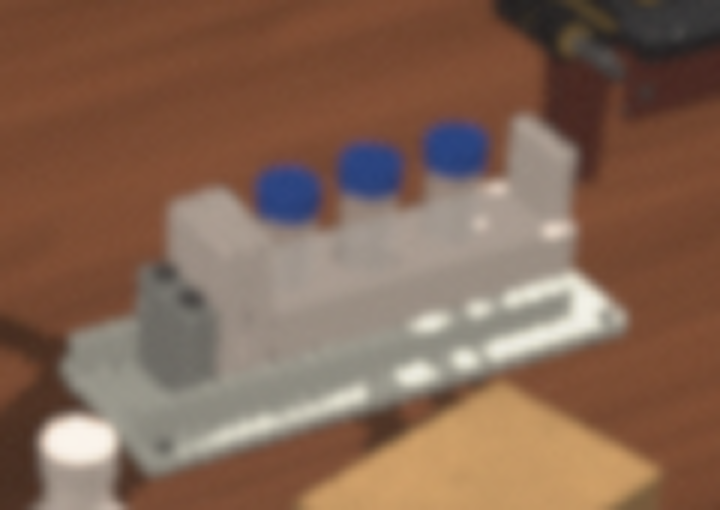

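Run:
```python
from station import r
print(r.read_state()["wrist_force"]); print(r.job_done())
```

```text
[ 1.92918498  9.0441823  -1.09852374]
the job is handed in; nothing more can be done
None
```

The job is done and handed in at about 20 s of the 72 s allowed; no verdict was reported.

- **Tube:** I stood the smaller loose tube in the rack's empty pocket and let go. In the pictures its cap is in line with, and at the same height as, the two fixed tubes. The top camera puts it about 1.5 mm off the row sideways, which is normal play in the bore.
- **Spacers:** The gap measured about 39.5 mm, so one spacer from the holder fitted beside the one already there. That left about 11.4 mm, less than another 14 mm spacer, so the other two stayed in the holder.
- **Final push:** I pushed the fin with the closed fingertips until the gap closed. The caps moved about 11.5–12 mm, close to the 11.4 mm of slack, and the fingertips stopped advancing. The last wrist force readings along the push were 8.6 to 10.3 N, with the arm still pushing.
- **Checks:** Pictures after the push show the two spacers upright and closed up between stop and rack, with the tube still in its pocket. I didn't re-measure the bottle, tape roll and carton after the moves, but nothing was planned near them. No check failed; the top and wrist cameras disagreed by about 2 mm in x.

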